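# Carry the cold-light source to its anti-vibration pad by its swivel handle

### The arm

A 7-joint arm with a two-finger parallel gripper is mounted at the origin on the work surface. World frame = base frame: x ahead of the robot, y to its left, z up, the work surface at z = 0. Lengths are in mm, angles in degrees, forces in N, time in s.
With the tool pointing down it reaches from about 400 to 900 mm from the base axis. Payload 5.5 kg.
Tool frame: the origin (TCP) lies on the centre line of the jaws, within the pads' length; the fingertips stand r.tcp_to_tips ahead of it and the grasp point (between the pads) is the TCP (r.tcp_to_tips is the distance from the TCP to the fingertips, in mm); z points along the fingers, y is the direction in which the jaws open and shut (so a half turn about z gives the same grasp; the last joint's range is limited). The gripper opens to 85 mm and grips with 20 to 120 N. Pads are 22 mm wide; open, the fingers measure 114 mm over their backs; the gripper's body (76 mm by 85 mm) begins 54 mm behind the grasp point. The pads swing forward as they close: fully open they stand 13 mm farther back than shut.
Start: joints at [-59.519, 28.699, -24.465, 88.831, 12.651, 65.22, -12.049], TCP at [172.586, 626.669, 250.31] pointing down, gripper open.
Joint ranges: [-164.97, 164.97], [-17.58, 116.51], [-87.97, 89.64], [11.32, 138.91], [-80.73, 260.73], [10.89, 115.49], [-147.41, 147.41]. Speed limits (degrees/s): [147.25, 147.25, 180, 180, 180, 180, 180].

### API

Orientations are given as [roll, pitch, yaw] about the fixed x, y, z axes, in that order (R = Rz(yaw) Ry(pitch) Rx(roll)).
In Python, from rig import r gives the robot as it stands.
- The arm moves only by the tool drive_tool, never from a script. Its argument "rows" is a list of rows, each a list of 7 numbers: the finger opening in mm, from 0 to 85.4, then the shift along the tool's x, y, z in units of 25 mm (1.0 is 25 mm), then the turn, a rotation vector about the tool's x, y, z in units of 5 degrees (1.0 is 5 degrees). A call has 1 to 12 rows; each row shifts and turns the commanded pose from where the row before left it, along the tool's axes as they then stand; what a row does not reach is not made up. A row lasts 1/12 s, in which the tool goes at most 41.7 mm and 7.16 degrees, less where a joint would pass 70% of its speed; a pose out of reach is approached as far as the arm can. A call is refused whole if a number of a shift passes 1 or a number of a turn 1, either way. A call with a gripper value outside its range is refused whole. The fingers move at their own pace and stop on an object; "squeeze" is the grip in N (left out, the last holds). Time passes only in rows, so rows that do not move let the fingers close. It gives the time, the measured TCP pose, the force and the opening at its end, in the units of the state.
- r.get_obs(): the state, without advancing time (a new reading comes with each control period).
- r.get_image(name): name is "side" or "top"; returns a dict with "image" (420x560x3 uint8, red, green, blue), "z_map" (420x560 float32, mm along the optical axis (not along the pixel's ray), 0 where there is no reading), "fovy" (degrees; the focal length in pixels is half the picture's height over the tangent of half this angle, whatever the lens; pixels are square), "cx", "cy" (the principal point, pixels), "dist" ([k1, k2, p1, p2, k3] as OpenCV has them; the pictures are not rectified), "cam_to_world" (4x4, takes a point from camera to world coordinates). Camera axes: x right, y down, z forward; pixel columns grow to the right and rows downward; lengths in mm; the calibration is good to about 2 mm. A picture is of the moment at which its call begins.
- r.sign_off(): hands the job in, once; it reports no verdict.
The state is a dict: "time": time; "joint_pos": joint angles; "joint_velocities": joint speeds; "effort": joint torques, N m; "tcp_pos": TCP position; "ee_rot": TCP orientation; "ft_force": force on the tool from outside, world axes, zero at the start; "wrist_torque": the same for the moment, N m; "opening": finger opening in mm.
Only numpy, scipy, OpenCV 4.12 (cv2) and the standard library are available. Lean on these libraries where they do the work, as an engineer would, in place of code of your own. Each camera call takes 0.05 s, during which the arm holds its last target.

### The job

Swing the light source's carry handle up from behind the case until it clicks home standing upright, while the case stays standing on the bench. Then lift the light source by that handle, carry it level, and set it down gently in the middle of the cork-topped pad, square to the pad, with its light port towards the robot. Leave the handle standing up in its click stop, and do not disturb anything else on the bench.

Things in the scene. Friction and masses are not known exactly. Their poses are not given: they have to be found in the camera images.
- lamp: LED cold-light source: white metal case with grey end panels, 140 mm deep (x), 112 wide (y), 95 high, on four grippy rubber feet, 0.8 to 1.0 kg (case too wide to grip). Origin: centre of the underside of the feet. x points from front panel (light port, knob, switch) to rear panel (fan grille), z up. It starts front towards the robot, left or right; the pad is on the other side.
- lamp_port (a point): Mouth of the round aluminium light port on the lamp's front panel, 36 mm across; in the lamp's frame at (-80, 24, 56) mm.
- handle_pivot (a point): Midpoint between the handle's two side pivots: on the hinge axis (the lamp's y axis direction), in the lamp's frame at (0, 0, 70) mm.
- handle_grip (a point): Centre of the round black rubber-covered bar (does not spin) of the U-shaped carry handle: 12 mm thick, 119 mm free between two flat steel arms, parallel to lamp y, 118 mm from handle_pivot. Folded down, it lies level behind the rear panel, 70 mm above the underside, 42 mm from the panel, clear beneath. Upright, it is over the middle of the case, 188 mm above the underside, 87 mm clear of the top.
- handle (a joint): Angle of the carry handle (rad): 0 folded down level behind the case, growing as the bar swings up and forward over the case, 1.571 upright against its end stop. Friction (0.045 N m) holds it where it is left. From 0.9 to 1.3 a spring click stop resists (0.15 N m, 1.3 N at the bar); past 1.4 it snaps the handle home and holds it with 0.14 N m. Over 2.5 N at the bar can tip or drag the lamp.
- pad: Anti-vibration pad fixed to the bench: black rubber slab with a cork top, 200 mm (x) by 170 mm (y), 18 mm thick. Origin: centre of its underside; its top is 18 mm above the bench. Its -x side is the one towards the robot.
- mount_a: Specimen mount: black disc 30 mm across, 18 mm high, between lamp and pad, beyond the loupe. Leave alone. Origin: centre of its underside.
- mount_b: A second specimen mount like mount_a, farther from the robot. Leave alone.
- loupe: Measuring loupe, 40 mm across, 30 mm high, standing between lamp and pad, nearest the robot. Leave alone. Origin: centre of its underside.
- mouse: Black computer mouse, 100 by 60 by 33 mm, at the far left of the bench. Leave alone. Origin: centre of its underside.
- block_case: Open wooden case with steel hardness reference blocks, 130 by 90 by 30 mm, at the far side of the bench. Leave alone. Origin: centre of its underside.
- dish: Glass dish, 90 mm across, 15 mm high, at the far side. Leave alone. Origin: centre of its underside.
- wash_bottle: White wash bottle, 68 mm across, 180 mm high, at the far side, right of the middle. Leave alone. Origin: centre of its underside.

How it is judged (in metres and radians):
On the way, in this order (a step that is already met when the one before it is completed fails the run):
1. the handle is clicked home upright while the lamp stands on the bench (value of joint handle above 1.51 rad and height (world z) of lamp below 0.01 m and angle between lamp's own z axis and vertical below 0.1 rad), for 0.2 s.
2. the lamp is lifted clear of the bench with the handle upright (height (world z) of lamp above 0.03 m and value of joint handle above 1.35 rad), for 0.2 s.
At the end, for the whole second after the job is handed in: The lamp stands at rest on the pad, all feet down, its centre within 20 mm of the pad's centre along each side, square to it within 0.15 rad (about 9 degrees), light port towards the pad's robot side, the handle upright in its click stop (over 1.51 rad) (x of lamp in the frame of pad between -0.02 and 0.02 m and y of lamp in the frame of pad between -0.02 and 0.02 m and z of lamp in the frame of pad between 0.014 and 0.022 m and x of lamp_port in the frame of pad below -0.03 m and angle between the x axis of lamp and the x axis of pad, either way round below 0.15 rad and angle between lamp's own z axis and vertical below 0.05 rad and value of joint handle above 1.51 rad and linear speed of lamp below 0.02 m/s); the robot touches nothing.
It fails at once if the lamp is tipped by more than 0.35 rad (angle between lamp's own z axis and vertical above 0.35 rad).
It fails at once if something else on the bench is shifted by more than 20 mm (distance of any of mount_a, mount_b, loupe, mouse, block_case, dish, wash_bottle from where it was at the start of the episode above 0.02 m).
It fails at once if the lamp is dropped or banged down on the pad (moving faster than 0.4 m/s within 50 mm above it) (horizontal distance between lamp and pad below 0.08 m and z of lamp in the frame of pad below 0.068 m and linear speed of lamp above 0.4 m/s).
It also fails if it takes over 64 s, if anything falls off the work surface, if the arm or the gripper's body presses on something with over 40 N, if the wrist force passes 120 N, or if a joint passes its speed limit or range.

## Working session

There is one attempt and no reset: what is moved stays moved. The work goes in short steps, Python scripts to look and compute and a tool call to move; the robot and the scene stay as the last step left them, time stands still between calls to the robot, and variables do not carry over. Pictures are saved under pics/ and viewed, and the job is handed in when it is done.

Besides the shell and the picture viewer there is one more tool, called after "Call:" as a command line: name --pt "numbers of a row" for each row, then --argument value for the rest. drive_tool: Moves the arm, as the interface text tells. Its arguments: {"type":"object","properties":{"rows":{"type":"array"},"squeeze":{"type":"number"}},"required":["rows"]}

```bash
ls; mkdir -p pics; cat > h.py <<'E'
import numpy as np, cv2, pickle
from rig import r
def grab(n,save):
    im=r.get_image(n); cv2.imwrite(f'pics/{save}.png',im['image'][:,:,::-1]); pickle.dump(im,open(f'pics/{save}.pkl','wb')); return im
def load(s): return pickle.load(open(f'pics/{s}.pkl','rb'))
def K(im):
    f=im['image'].shape[0]/2/np.tan(np.radians(im['fovy'])/2)
    return np.array([[f,0,im['cx']],[0,f,im['cy']],[0,0,1.]])
def ray(im,uv):
    p=cv2.undistortPoints(np.array(uv,float).reshape(-1,1,2),K(im),np.array(im['dist'],float)).reshape(-1,2)
    T=np.array(im['cam_to_world']); d=np.c_[p,np.ones(len(p))]@T[:3,:3].T
    return T[:3,3],d
def plane(im,uv,z):
    o,d=ray(im,uv); return o+d*((z-o[2])/d[:,2])[:,None]
def cloud(im):
    H,W=im['z_map'].shape; v,u=np.mgrid[:H,:W]
    o,d=ray(im,np.c_[u.ravel(),v.ravel()]); return (o+d*im['z_map'].reshape(-1,1)).reshape(H,W,3)
def proj(im,P):
    T=np.linalg.inv(np.array(im['cam_to_world'])); rv=cv2.Rodrigues(T[:3,:3])[0]
    return cv2.projectPoints(np.array(P,float).reshape(-1,1,3),rv,T[:3,3],K(im),np.array(im['dist'],float))[0].reshape(-1,2)
E
python3 - <<'E'
from h import *
for n in('side','top'):
    im=grab(n,n+'0'); print(n,im['fovy'],im['cx'],im['cy'],im['dist']);print(np.round(im['cam_to_world'],3))
o=r.get_obs();print(o);print(r.tcp_to_tips)
E
```

```text
pics
side 43.45141576494077 281.3235129469475 207.6893578888581 [-0.01978552  0.          0.          0.          0.        ]
[[-9.48000e-01 -2.36000e-01  2.15000e-01  3.05650e+02]
 [-3.19000e-01  6.87000e-01 -6.53000e-01  7.84296e+02]
 [ 6.00000e-03 -6.87000e-01 -7.26000e-01  9.41694e+02]
 [ 0.00000e+00  0.00000e+00  0.00000e+00  1.00000e+00]]
top 45.46162879066636 285.7422657897902 213.12330194369184 [0.0469922 0.        0.        0.        0.       ]
[[-1.000000e-03 -9.760000e-01  2.170000e-01  3.669570e+02]
 [-1.000000e+00  1.000000e-03 -1.000000e-03  1.436500e+01]
 [ 1.000000e-03 -2.170000e-01 -9.760000e-01  1.084879e+03]
 [ 0.000000e+00  0.000000e+00  0.000000e+00  1.000000e+00]]
{'time': 0.1, 'joint_pos': array([-59.51792626,  28.74812303, -24.45266589,  88.88554104,
        12.6496422 ,  65.2207165 , -12.04784607]), 'joint_velocities': array([ 0.00878527, -0.16208157,  0.02736891, -0.07248612,  0.03579256,
       -0.10456971,  0.03682919]), 'effort': array([-1.10697447e-02, -5.70808697e+01, -5.83856776e+00, -2.81750339e+01,
        1.04381272e-02,  5.48391909e-03, -2.45921717e-05]), 'tcp_pos': array([172.52278533, 626.06618181, 249.36355267]), 'ee_rot': array([-1.79898485e+02, -3.62222704e-03,  1.64600459e+02]), 'ft_force': array([-0.43647657,  1.73740222,  0.44701305]), 'wrist_torque': array([-0.01459446,  0.01024991,  0.02509194]), 'opening': 85.37097059219576}
19.0
```

View pics/side0.png

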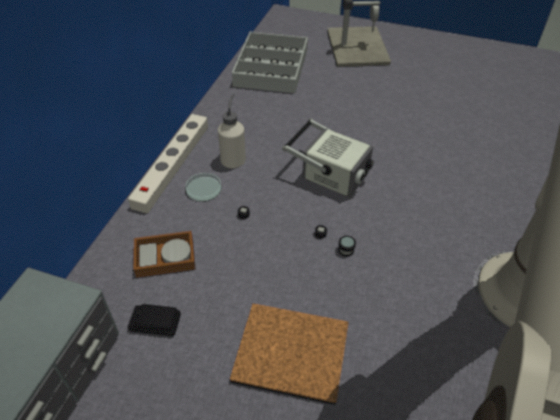

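View pics/top0.png

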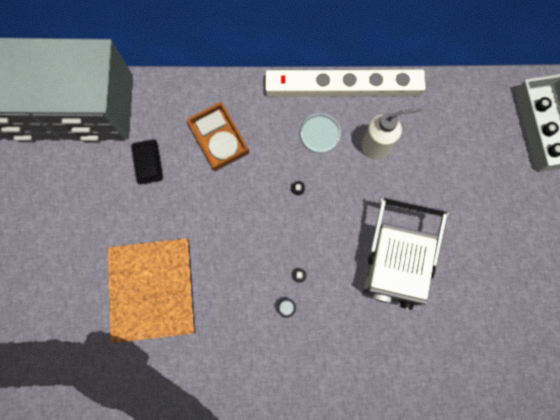

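Top view: pad spans about (108–193, 240–340). The lamp case is at about (370–437, 228–305), front panel down towards the robot. The handle bar lies behind it, (385,203)–(445,213). The wash bottle is at (382,135), the mounts at (298,188) and (299,275), and the loupe at (286,308).

```bash
cat > m.py <<'E'
from h import *
for n in('top0','side0'):
    im=load(n);C=cloud(im);hsv=cv2.cvtColor(im['image'],cv2.COLOR_RGB2HSV)
    # pad
    m=((hsv[...,0]>5)&(hsv[...,0]<22)&(hsv[...,1]>120)&(hsv[...,2]>90)).astype(np.uint8)
    cs=max(cv2.findContours(m,0,2)[0],key=cv2.contourArea)
    P=plane(im,cs.reshape(-1,2),18)
    (c,wh,a)=cv2.minAreaRect(P[:,:2].astype(np.float32)); print(n,'pad',np.round(c,1),np.round(wh,1),round(a,2),'z',np.median(C[...,2][m>0]), )
    ok=(im['z_map']>0)&(C[...,1]<-100)&(C[...,1]>-420)&(C[...,0]>350)&(C[...,0]<800)
    t=ok&(C[...,2]>90)&(C[...,2]<103)&(C[...,0]<700)
    tt=cv2.morphologyEx(t.astype(np.uint8),cv2.MORPH_OPEN,np.ones((5,5)))
    Q=C[tt>0]; 
    (c,wh,a)=cv2.minAreaRect(Q[:,:2].astype(np.float32)); print(' lamp top',np.round(c,1),np.round(wh,1),round(a,2),'z',np.median(Q[:,2]),len(Q))
    b=ok&(C[...,2]>55)&(C[...,2]<85)
    np.save('pics/c_'+n,C)
    Q=C[b]; print(' hi',np.round(np.percentile(Q,[1,50,99],axis=0),0).tolist())
E
python3 m.py
```

```text
top0 pad [440.4 297.6] [199.6 170.8] 6.27 z 17.979109652822444
 lamp top [ 512.2 -226.4] [124.6 191.9] 77.61 z 95.25327700107721 4229
 hi [[400.0, -297.0, 56.0], [494.0, -179.0, 74.0], [765.0, -150.0, 85.0]]
side0 pad [441.9 304.2] [196.7 168.8] 6.34 z 16.69252347894343
 lamp top [ 487.2 -216.2] [110.3 138.7] 76.37 z 93.40243023267874 1295
 hi [[402.0, -298.0, 55.0], [509.0, -164.0, 73.0], [786.0, -147.0, 85.0]]
```

```bash
cat > m2.py <<'E'
from h import *
out=[]
for n,(x0,y0,x1,y1) in(('top0',(350,190,460,315)),('side0',(270,110,385,200))):
    im=load(n);C=np.load('pics/c_'+n+'.npy');
    c=im['image'][y0:y1,x0:x1,::-1]; out.append(cv2.resize(c,None,fx=5 if n=='side0' else 4.6,fy=5 if n=='side0' else 4.6,interpolation=cv2.INTER_CUBIC))
    cv2.imwrite('pics/crop_'+n+'.png',out[-1])
    hsv=cv2.cvtColor(im['image'],cv2.COLOR_RGB2HSV)
    ok=(im['z_map']>0)&(C[...,1]<-100)&(C[...,1]>-420)&(C[...,0]>350)&(C[...,0]<800)
    t=ok&(C[...,2]>88)&(C[...,2]<100)&(C[...,0]<590)
    tt=cv2.morphologyEx(t.astype(np.uint8),cv2.MORPH_OPEN,np.ones((7,7)))
    cs=max(cv2.findContours(tt,0,2)[0],key=cv2.contourArea)
    P=plane(im,cs.reshape(-1,2),95)
    (c,wh,a)=cv2.minAreaRect(P[:,:2].astype(np.float32)); print(n,np.round(c,1),np.round(wh,1),round(a,2))
    print(np.round(cv2.boxPoints((c,wh,a))).tolist(), cv2.boundingRect(cs))
    # dark bar behind
    b=ok&(C[...,2]>35)&(C[...,2]<100)&(C[...,0]>560)&(C[...,0]<700)&(C[...,1]<-120)&(C[...,1]>-330)
    # fit line to dark bar pixels
    v,u=np.where(b); 
    d=b&(hsv[...,2]<60); Q=C[d]
    print(' bar pts',len(Q),np.round(np.percentile(Q,[2,50,98],axis=0)).tolist())
    f=cv2.fitLine(Q[:,:2].astype(np.float32),cv2.DIST_HUBER,0,.01,.01).ravel();print(' line',f,np.degrees(np.arctan2(f[1],f[0])))
E
python3 m2.py
```

```text
top0 [ 486.5 -219. ] [112.5 140.5] 76.57
[[405.0, -257.0], [542.0, -290.0], [568.0, -181.0], [431.0, -148.0]] (370, 225, 66, 77)
 bar pts 265 [[585.0, -301.0, 90.0], [599.0, -245.0, 95.0], [614.0, -193.0, 98.0]]
 line [ 2.1471171e-01  9.7667748e-01  5.9891785e+02 -2.4621338e+02] 77.60138
side0 [ 487.  -211.5] [113.8 140.2] 77.02
[[406.0, -251.0], [543.0, -283.0], [568.0, -172.0], [431.0, -140.0]] (307, 130, 64, 41)
 bar pts 131 [[563.0, -297.0, 39.0], [597.0, -236.0, 92.0], [613.0, -176.0, 97.0]]
 line [ 2.0474547e-01  9.7881526e-01  5.9843878e+02 -2.4298875e+02] 78.185394
```

```bash
python3 -c "
import cv2;a=cv2.imread('pics/crop_top0.png');b=cv2.imread('pics/crop_side0.png');print(a.shape,b.shape)"
```

```text
(575, 506, 3) (450, 575, 3)
```

View pics/crop_top0.png

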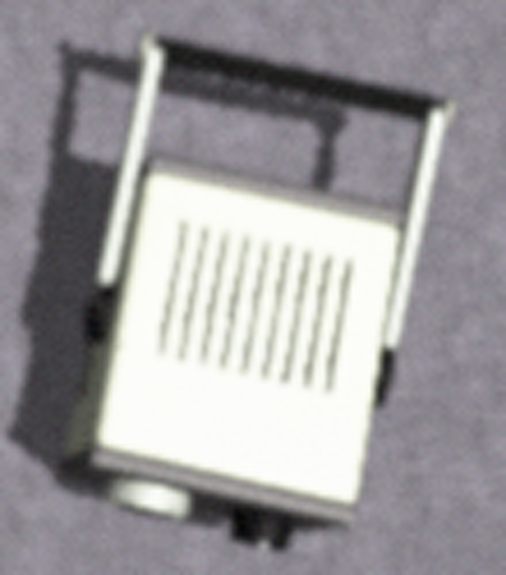

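View pics/crop_side0.png

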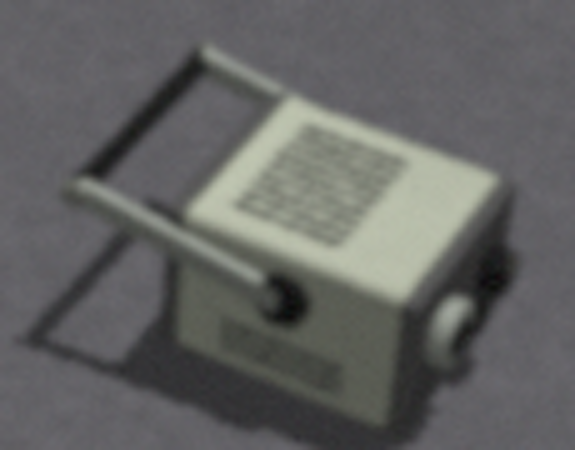

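```bash
python3 - <<'E'
from h import *
for n in('top0','side0'):
    im=load(n);C=np.load('pics/c_'+n+'.npy')
    ok=(im['z_map']>0)&(C[...,0]>600)&(C[...,0]<900)&(C[...,1]<-50)&(C[...,1]>-330)
    for lo,hi in((100,140),(140,170),(170,190),(190,300)):
        Q=C[ok&(C[...,2]>lo)&(C[...,2]<hi)]
        if len(Q): print(n,lo,hi,len(Q),np.round(np.percentile(Q,[2,50,98],axis=0)).tolist())
    # handle bar: per z points within bar zone and bright arms
    for nm,(u,v) in {'mountb':(298,188),'mounta':(299,275),'loupe':(286,308)}.items():
        if n=='top0': print(nm,np.round(plane(im,[(u,v)],20)))
E
```

```text
top0 100 140 595 [[732.0, -223.0, 101.0], [750.0, -182.0, 114.0], [789.0, -160.0, 137.0]]
top0 140 170 248 [[748.0, -209.0, 142.0], [762.0, -192.0, 148.0], [781.0, -177.0, 166.0]]
top0 170 190 91 [[763.0, -247.0, 172.0], [769.0, -218.0, 178.0], [776.0, -193.0, 184.0]]
mountb [[660. -14.  20.]]
mounta [[469. -15.  20.]]
loupe [[401.  12.  20.]]
side0 100 140 380 [[733.0, -205.0, 101.0], [756.0, -174.0, 114.0], [791.0, -157.0, 138.0]]
side0 140 170 132 [[748.0, -206.0, 141.0], [763.0, -188.0, 146.0], [780.0, -171.0, 169.0]]
side0 170 190 33 [[763.0, -247.0, 171.0], [769.0, -207.0, 177.0], [776.0, -191.0, 181.0]]
```

```bash
cat >> h.py <<'E'
from scipy.spatial.transform import Rotation as Ro
def pose(o): return np.array(o['tcp_pos']),Ro.from_euler('xyz',o['ee_rot'],degrees=True)
def sim(p,R,rows):
    for w in rows:
        p=p+R.apply(np.array(w[1:4])*25); R=R*Ro.from_rotvec(np.radians(np.array(w[4:7])*5))
    return p,R
L0=np.array([487,-216.,0]); YAW=-13.2
def lampR(): return Ro.from_euler('z',YAW,degrees=True)
def toolR(a): # a tilt deg, tool y=lamp x, tool z down
    B=Ro.from_matrix(np.array([[0,1,0],[1,0,0],[0,0,-1]],float).T)
    return lampR()*Ro.from_euler('y',a,degrees=True)*B
def tcp_for(th,a,o):
    t=np.radians(th); bar=L0+lampR().apply([118*np.cos(t),0,70+118*np.sin(t)])
    return bar-toolR(a).apply([0,o/2-6,0])
def need(p,R,pt,Rt,n=1):
    d=R.inv().apply(pt-p)/25/n; w=np.degrees((R.inv()*Rt).as_rotvec())/5/n
    return np.round(np.r_[d,w],3)
E
python3 - <<'E'
from h import *
p,R=pose(r.get_obs())
for k in(.4,.42,.44):
    q,Q=sim(p,R,[[0,-1,0,0,0,0,k]]*40); print(k,q.round(),Q.as_euler('xyz',degrees=True).round(1))
Rt=toolR(30); pt=tcp_for(9.3,30,30)-Rt.apply([0,0,120]); print(pt.round(), Rt.as_euler('xyz',degrees=True).round(1), toolR(0).as_matrix().round(2))
E
```

```text
0.4 [ 709. -123.  250.] [-1.80e+02  1.00e-01  8.46e+01]
0.42 [ 678. -134.  250.] [-1.80e+02  1.00e-01  8.06e+01]
0.44 [ 648. -144.  250.] [-1.80e+02  1.00e-01  7.66e+01]
[ 651. -255.  197.] [-150.     0.    76.8] [[ 0.23  0.97  0.  ]
 [ 0.97 -0.23  0.  ]
 [ 0.    0.   -1.  ]]
```

Call:
drive_tool --pt "30 -1 0 0 0 0 0.44" --pt "30 -1 0 0 0 0 0.44" --pt "30 -1 0 0 0 0 0.44" --pt "30 -1 0 0 0 0 0.44" --pt "30 -1 0 0 0 0 0.44" --pt "30 -1 0 0 0 0 0.44" --pt "30 -1 0 0 0 0 0.44" --pt "30 -1 0 0 0 0 0.44" --pt "30 -1 0 0 0 0 0.44" --pt "30 -1 0 0 0 0 0.44" --pt "30 -1 0 0 0 0 0.44" --pt "30 -1 0 0 0 0 0.44" --squeeze 20

```text
time: 1.1
tcp_pos: [437.1, 488.4, 249.7]
ee_rot: [-179.9, -0.0, 138.1]
ft_force: [0.1, 0.3, 0.3]
opening: 30.0
```

Call:
drive_tool --pt "30 -1 0 0 0 0 0.44" --pt "30 -1 0 0 0 0 0.44" --pt "30 -1 0 0 0 0 0.44" --pt "30 -1 0 0 0 0 0.44" --pt "30 -1 0 0 0 0 0.44" --pt "30 -1 0 0 0 0 0.44" --pt "30 -1 0 0 0 0 0.44" --pt "30 -1 0 0 0 0 0.44" --pt "30 -1 0 0 0 0 0.44" --pt "30 -1 0 0 0 0 0.44" --pt "30 -1 0 0 0 0 0.44" --pt "30 -1 0 0 0 0 0.44"

```text
time: 2.1
tcp_pos: [611.8, 247.8, 249.6]
ee_rot: [-179.9, -0.0, 111.7]
ft_force: [-0.0, -0.5, 0.5]
opening: 30.0
```

Call:
drive_tool --pt "30 -1 0 0 0 0 0.44" --pt "30 -1 0 0 0 0 0.44" --pt "30 -1 0 0 0 0 0.44" --pt "30 -1 0 0 0 0 0.44" --pt "30 -1 0 0 0 0 0.44" --pt "30 -1 0 0 0 0 0.44" --pt "30 -1 0 0 0 0 0.44" --pt "30 -1 0 0 0 0 0.44" --pt "30 -1 0 0 0 0 0.44" --pt "30 -1 0 0 0 0 0.44" --pt "30 -1 0 0 0 0 0.44" --pt "30 -1 0 0 0 0 0.44"

```text
time: 3.1
tcp_pos: [661.3, -45.1, 249.6]
ee_rot: [-179.9, -0.0, 85.3]
ft_force: [0.9, -0.2, 0.5]
opening: 30.2
```

```bash
python3 - <<'E'
from h import *
o=r.get_obs();p,R=pose(o);print(o['time'],o['joint_pos'].round(1),o['opening'],p.round(1),o['ee_rot'].round(1))
Rt=toolR(30); pt=tcp_for(9.3,30,30)-Rt.apply([0,0,120])
print(need(p,R,pt,Rt))
E
```

```text
3.1 [-1.4 28.1  4.3 87.6 -2.2 64.5 -1.4] 30.189105782172426 [661.3 -45.1 249.6] [-179.9   -0.    85.3]
[-8.38   0.284  2.085  5.977  0.446  1.661]
```

```bash
python3 - <<'E'
from h import *
o=r.get_obs();p,R=pose(o)
rows=[[30,-1,0,.2,0,0,.85]]*2+[[30,-1,0,.2,.86,0,0]]*7
q,Q=sim(p,R,rows)
Rt=toolR(30); pt=tcp_for(9.3,30,30)-Rt.apply([0,0,120])
print(q,pt,Q.as_euler('xyz',degrees=True),need(q,Q,pt,Rt))
E
```

```text
[ 607.8747579  -263.34966415  205.93933366] [ 651.19870248 -254.51245798  197.49229934] [-1.49839110e+02  7.44595832e-03  7.68030560e+01] [ 0.74   1.559 -0.515 -0.032  0.002 -0.   ]
```

Call:
drive_tool --pt "30 -1 0.1 0.1 0 0 0.85" --pt "30 -1 0.1 0.1 0 0 0.85" --pt "30 -0.9 0.2 0.1 0.86 0 0" --pt "30 -0.9 0.2 0.1 0.86 0 0" --pt "30 -0.9 0.2 0.1 0.86 0 0" --pt "30 -0.9 0.2 0.1 0.86 0 0" --pt "30 -0.9 0.2 0.1 0.86 0 0" --pt "30 -0.9 0.2 0.1 0.86 0 0" --pt "30 -0.9 0.2 0.1 0.86 0 0" --pt "30 0 0 0 0 0 0"

```text
time: 3.93
tcp_pos: [650.6, -260.1, 210.8]
ee_rot: [-149.0, 0.2, 76.6]
ft_force: [-1.2, -1.2, -3.8]
opening: 30.1
```

```bash
cat > st.py <<'E'
import sys
from h import *
o=r.get_obs();p,R=pose(o);print(round(o['time'],2),o['joint_pos'].round(1),round(o['opening'],1),p.round(1),o['ee_rot'].round(1),o['ft_force'].round(2),o['wrist_torque'].round(2))
E
cat > a.py <<'E'
from st import *
Rt=toolR(30); pt=tcp_for(9.3,30,30)
print(need(p,R,pt,Rt))
im=grab('side','s1');grab('top','t1')
E
python3 a.py
```

```text
3.93 [ 14.5  56.4   9.2  49.5  -3.3 105.3   8.3] 30.1 [ 650.6 -260.1  210.8] [-149.     0.2   76.6] [-1.24 -1.17 -3.82] [-0.2  -0.65  0.08]
[ 0.231  0.336  5.269 -0.21   0.016 -0.061]
```

Call:
drive_tool --pt "30 0.12 0.35 0.5 -0.1 0 0" --pt "30 0.12 0.35 0.5 -0.1 0 0" --pt "30 0 0 0.5 0 0 0" --pt "30 0 0 0.5 0 0 0" --pt "30 0 0 0.5 0 0 0" --pt "30 0 0 0 0 0 0"

```text
time: 4.53
tcp_pos: [639.5, -242.8, 157.6]
ee_rot: [-150.9, -0.1, 77.0]
ft_force: [-0.2, -0.2, -0.6]
opening: 30.3
```

```bash
python3 a.py; python3 - <<'E'
import cv2,numpy as np
a=cv2.imread('pics/s1.png')[60:220,230:400];b=cv2.imread('pics/t1.png')[90:310,330:470]
a=cv2.resize(a,(510,480),interpolation=2);b=cv2.resize(b,(280,440),interpolation=2);b=cv2.copyMakeBorder(b,0,40,0,0,0)
cv2.imwrite('pics/v1.png',np.hstack([a,b]))
E
```

```text
4.53 [13.5 55.2  8.6 58.  -3.6 96.1  7.8] 30.3 [ 639.5 -242.8  157.6] [-1.509e+02 -1.000e-01  7.700e+01] [-0.17 -0.23 -0.64] [-0.12 -0.46  0.03]
[-3.490e-01 -3.590e-01  3.133e+00  1.710e-01  3.000e-03  4.300e-02]
```

View pics/v1.png

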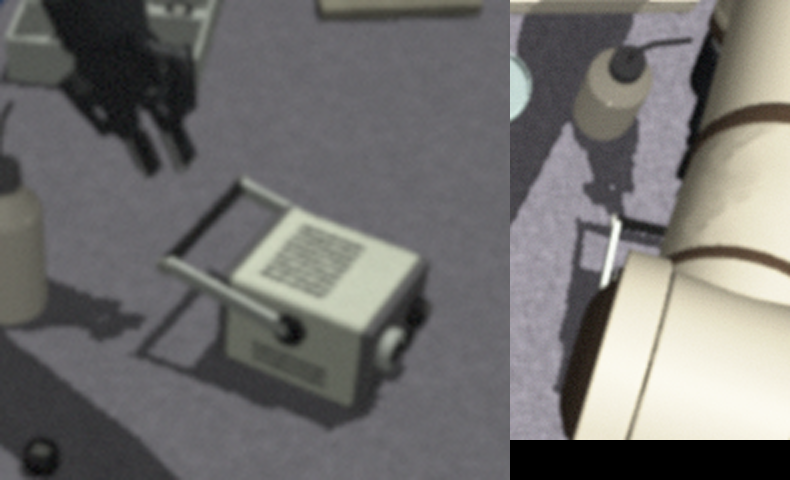

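Call:
drive_tool --pt "30 -0.1 0 0.5 0.1 0 0" --pt "30 -0.1 0 0.5 0.1 0 0" --pt "30 -0.1 0 0.5 0 0 0" --pt "30 0 0 0.4 0 0 0" --pt "30 0 0 0 0 0 0"

```text
time: 5.05
tcp_pos: [613.3, -246.8, 113.6]
ee_rot: [-149.6, -0.0, 76.8]
ft_force: [0.2, 0.6, -1.2]
opening: 30.2
```

```bash
python3 a.py; python3 - <<'E'
import cv2,numpy as np
a=cv2.imread('pics/s1.png')[100:200,260:380]
a=cv2.resize(a,(720,600),interpolation=2)
cv2.imwrite('pics/v2.png',a)
E
```

```text
5.05 [13.9 55.9  8.6 63.1 -3.3 91.6  8.4] 30.2 [ 613.3 -246.8  113.6] [-149.6   -0.    76.8] [ 0.21  0.61 -1.22] [-0.13 -0.49 -0.01]
[ 4.600e-02 -3.310e-01  1.123e+00 -7.900e-02  1.000e-03  9.000e-03]
```

View pics/v2.png

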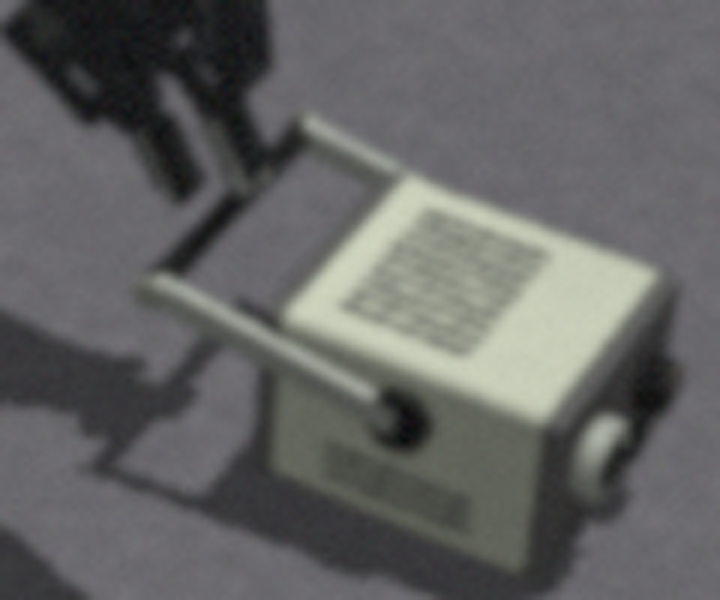

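The open jaws straddle the bar near its middle, with the tips just above it at about (215,195) in the crop. I'll go deeper and then start pushing.

Call:
drive_tool --pt "30 0 0 0.3 0 0 0" --pt "30 0 0 0.3 0 0 0" --pt "30 0 0 0.25 0 0 0" --pt "30 0 0 0 0 0 0"

```text
time: 5.48
tcp_pos: [604.1, -244.1, 96.4]
ee_rot: [-149.7, -0.0, 76.9]
ft_force: [0.3, -0.4, -0.7]
opening: 30.0
```

```bash
python3 a.py; cat > plan.py <<'E'
from st import *
# path with bar 7mm towards the tips from TCP
def path(seq,p,R,depth):
    out=[]
    for th,a,op in seq:
        Rt=toolR(a); pt=tcp_for(th,a,op)-Rt.apply([0,0,depth])
        n=need(p,R,pt,Rt); out.append(n); p,R=sim(p,R,[[0,*n]]) 
        print(th,a,op,n,pt.round(1))
if __name__=='__main__':
    path([(9.3,30,30)]+[(9.3+3*i,30-1*i,30) for i in range(1,13)],p,R,6)
E
python3 plan.py;python3 - <<'E'
import cv2,numpy as np
a=cv2.imread('pics/s1.png')[100:200,260:380]
a=cv2.resize(a,(720,600),interpolation=2)
cv2.imwrite('pics/v3.png',a)
E
```

```text
5.48 [13.9 55.8  8.5 65.6 -3.3 89.   8.4] 30.0 [ 604.1 -244.1   96.4] [-149.7   -0.    76.9] [ 0.25 -0.37 -0.66] [-0.13 -0.47 -0.  ]
[ 0.026 -0.348  0.335 -0.051  0.006  0.018]
5.58 [13.9 55.8  8.5 65.5 -3.3 89.1  8.4] 30.1 [ 605.1 -244.4   97.6] [-149.8   -0.    76.9] [0.09 0.03 0.58] [-0.12 -0.52 -0.01]
9.3 30 30 [ 0.03  -0.362  0.156 -0.031  0.009  0.018] [ 595.7 -241.5   98.8]
12.3 29 30 [-0.    -0.166 -0.181 -0.2    0.    -0.   ] [ 594.4 -241.2  104.7]
15.3 28 30 [-0.001 -0.172 -0.175 -0.2    0.    -0.   ] [ 592.8 -240.8  110.7]
18.3 27 30 [ 0.    -0.178 -0.169 -0.2    0.    -0.   ] [ 590.9 -240.4  116.5]
21.3 26 30 [ 0.    -0.185 -0.163 -0.2    0.    -0.   ] [ 588.7 -239.9  122.2]
24.3 25 30 [ 0.    -0.19  -0.156 -0.2    0.    -0.   ] [ 586.2 -239.3  127.8]
27.3 24 30 [ 0.    -0.195 -0.15  -0.2    0.    -0.   ] [ 583.5 -238.6  133.3]
30.3 23 30 [ 0.    -0.201 -0.143 -0.2    0.    -0.   ] [ 580.4 -237.9  138.6]
33.3 22 30 [ 0.    -0.206 -0.136 -0.2    0.    -0.   ] [ 577.1 -237.1  143.7]
36.3 21 30 [ 0.    -0.211 -0.129 -0.2    0.    -0.   ] [ 573.5 -236.3  148.7]
39.3 20 30 [ 0.    -0.216 -0.122 -0.2    0.    -0.   ] [ 569.7 -235.4  153.5]
42.3 19 30 [ 0.    -0.22  -0.114 -0.2    0.    -0.   ] [ 565.6 -234.4  158. ]
45.3 18 30 [ 0.    -0.223 -0.107 -0.2    0.    -0.   ] [ 561.3 -233.4  162.4]
```

View pics/v3.png

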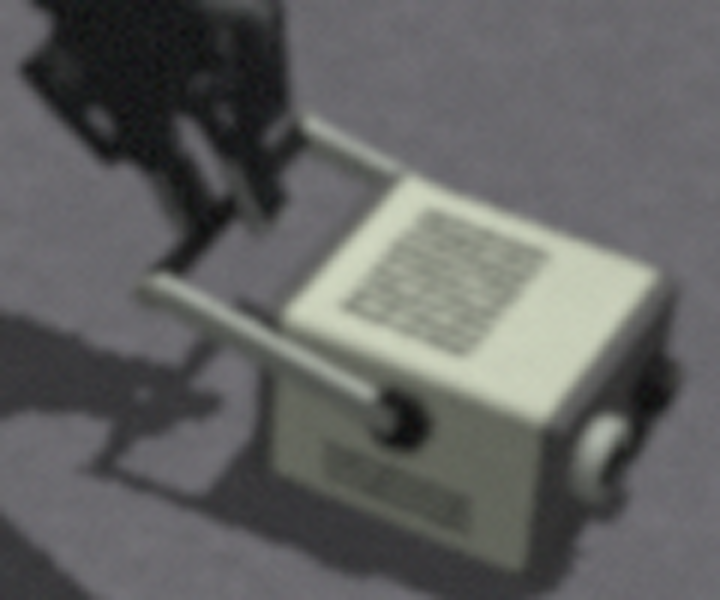

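Call:
drive_tool --pt "30 0 -0.12 0.08 0 0 0" --pt "30 0 -0.12 0.08 0 0 0" --pt "30 0 -0.12 0.08 0 0 0" --pt "30 0 -0.17 -0.18 -0.2 0 0" --pt "30 0 -0.17 -0.17 -0.2 0 0" --pt "30 0 -0.18 -0.17 -0.2 0 0" --pt "30 0 -0.185 -0.16 -0.2 0 0" --pt "30 0 -0.19 -0.155 -0.2 0 0" --pt "30 0 -0.195 -0.15 -0.2 0 0" --pt "30 0 0 0 0 0 0"

```text
time: 6.42
tcp_pos: [582.1, -239.5, 134.0]
ee_rot: [-156.0, 0.0, 76.9]
ft_force: [1.2, -0.8, 0.7]
opening: 29.9
```

```bash
python3 a.py; python3 - <<'E'
import cv2,numpy as np
a=cv2.imread('pics/s1.png')[100:200,260:380]
a=cv2.resize(a,(720,600),interpolation=2)
cv2.imwrite('pics/v4.png',a)
E
```

```text
6.42 [13.6 46.7  8.6 75.8 -3.1 81.6  8.8] 29.9 [ 582.1 -239.5  134. ] [-156.     0.    76.9] [ 1.23 -0.77  0.75] [-0.12 -0.59  0.  ]
[0.046 1.047 1.305 1.209 0.009 0.012]
```

View pics/v4.png

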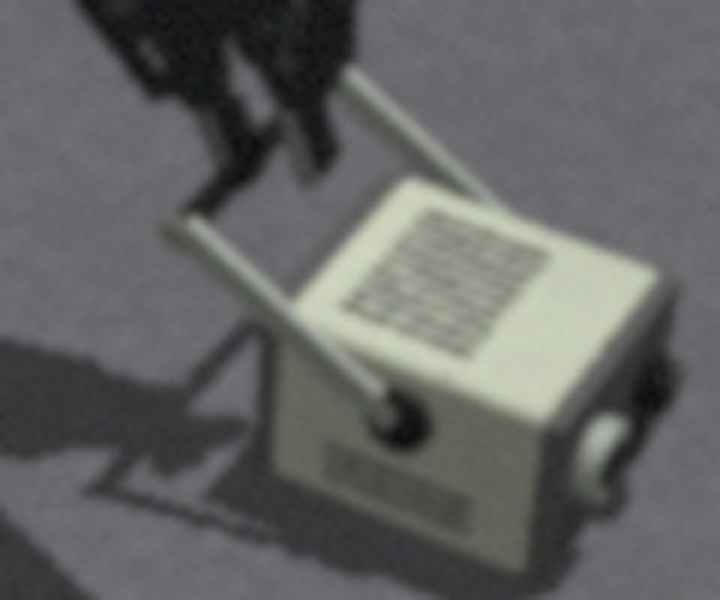

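The handle follows the finger and the lamp hasn't moved. Continuing.

Call:
drive_tool --pt "30 0 -0.2 -0.13 -0.2 0 0" --pt "30 0 -0.205 -0.13 -0.2 0 0" --pt "30 0 -0.21 -0.12 -0.2 0 0" --pt "30 0 -0.215 -0.115 -0.2 0 0" --pt "30 0 -0.22 -0.11 -0.2 0 0" --pt "30 0 -0.225 -0.105 -0.2 0 0" --pt "30 0 0 0 0 0 0"

```text
time: 7.1
tcp_pos: [558.7, -234.0, 160.1]
ee_rot: [-161.8, 0.0, 76.9]
ft_force: [0.1, -0.7, 0.0]
opening: 30.1
```

```bash
cat > b.py <<'E'
from st import *
from plan import path
path([(48,17,30)]+[(48+2.5*i,17-1.2*i,30+2*i) for i in range(1,15)],p,R,5)
E
python3 b.py; cat > ang.py <<'E'
from h import *
im=grab('side','s1');C=cloud(im)
# handle arm/bar points in lamp frame
P=lampR().inv().apply(C.reshape(-1,3)-L0); ok=(im['z_map'].ravel()>0)&(abs(abs(P[:,1])-62)<9)&(P[:,2]>75)&(np.hypot(P[:,0],P[:,2]-70)>45)&(np.hypot(P[:,0],P[:,2]-70)<125)&(P[:,2]>103)
Q=P[ok]; t=np.degrees(np.arctan2(Q[:,2]-70,Q[:,0])); print('handle angle',len(t),np.percentile(t,[10,25,50,75,90]).round(1))
tt=(im['z_map'].ravel()>0)&(abs(P[:,2]-95)<7)&(abs(P[:,0])<90)&(abs(P[:,1])<75)
m=tt.reshape(420,560).astype(np.uint8); m=cv2.morphologyEx(m,cv2.MORPH_OPEN,np.ones((7,7)))
cs=max(cv2.findContours(m,0,2)[0],key=cv2.contourArea); W=plane(im,cs.reshape(-1,2),95); print('top',cv2.minAreaRect(W[:,:2].astype(np.float32)))
E
python3 ang.py
```

```text
7.1 [13.5 38.9  8.6 84.7 -3.  74.7  9.2] 30.1 [ 558.7 -234.   160.1] [-161.8    0.    76.9] [ 0.14 -0.68  0.04] [-0.1  -0.33  0.01]
48 17 30 [ 0.048 -0.142 -0.163 -0.237  0.005  0.013] [ 556.9 -232.4  165.1]
50.5 15.8 32 [-0.    -0.232 -0.075 -0.24  -0.    -0.   ] [ 552.  -231.3  168.6]
53.0 14.6 34 [-0.    -0.235 -0.069 -0.24  -0.    -0.   ] [ 547.  -230.1  171.9]
55.5 13.4 36 [-0.    -0.236 -0.065 -0.24  -0.    -0.   ] [ 541.8 -228.9  174.9]
58.0 12.2 38 [-0.    -0.238 -0.059 -0.24  -0.    -0.   ] [ 536.5 -227.6  177.7]
60.5 11.0 40 [-0.    -0.239 -0.053 -0.24  -0.    -0.   ] [ 531.1 -226.3  180.3]
63.0 9.8 42 [-0.    -0.241 -0.049 -0.24  -0.    -0.   ] [ 525.6 -225.1  182.6]
65.5 8.6 44 [-0.    -0.242 -0.043 -0.24  -0.    -0.   ] [ 520.  -223.7  184.7]
68.0 7.4 46 [-0.    -0.243 -0.038 -0.24  -0.    -0.   ] [ 514.2 -222.4  186.6]
70.5 6.200000000000001 48 [-0.    -0.244 -0.032 -0.24  -0.    -0.   ] [ 508.5 -221.   188.1]
73.0 5.0 50 [-0.    -0.246 -0.027 -0.24  -0.    -0.   ] [ 502.6 -219.7  189.5]
75.5 3.8000000000000007 52 [-0.    -0.246 -0.022 -0.24  -0.    -0.   ] [ 496.7 -218.3  190.6]
78.0 2.6000000000000014 54 [-0.    -0.247 -0.016 -0.24  -0.    -0.   ] [ 490.7 -216.9  191.4]
80.5 1.4000000000000004 56 [-0.    -0.248 -0.011 -0.24  -0.    -0.   ] [ 484.7 -215.5  191.9]
83.0 0.1999999999999993 58 [-0.    -0.249 -0.005 -0.24  -0.    -0.   ] [ 478.6 -214.   192.2]
handle angle 314 [42.5 44.7 47.8 50.3 52.1]
top ((485.6664123535156, -211.90399169921875), (116.07516479492188, 142.20352172851562), 74.56182098388672)
```

Call:
drive_tool --pt "30 0 -0.14 -0.1 -0.24 0 0" --pt "31 0 -0.17 -0.06 -0.18 0 0" --pt "32.5 0 -0.17 -0.05 -0.18 0 0" --pt "34 0 -0.175 -0.05 -0.18 0 0" --pt "35.5 0 -0.175 -0.048 -0.18 0 0" --pt "37 0 -0.178 -0.046 -0.18 0 0" --pt "38.5 0 -0.178 -0.043 -0.18 0 0" --pt "40 0 -0.18 -0.04 -0.18 0 0" --pt "41.5 0 -0.18 -0.037 -0.18 0 0" --pt "43 0 -0.18 -0.034 -0.18 0 0" --pt "43 0 0 0 0 0 0"

```text
time: 8.07
tcp_pos: [520.9, -225.3, 182.9]
ee_rot: [-171.2, 0.0, 76.9]
ft_force: [-0.6, 0.3, -0.2]
opening: 43.3
```

```bash
python3 ang.py; cat > b.py <<'E'
from st import *
from plan import path
path([(66,8.5,43),(68,7.5,44)]+[(68+2*i,7.5-.9*i,44+2*i) for i in range(1,9)],p,R,5)
E
python3 b.py; python3 - <<'E'
import cv2,numpy as np
a=cv2.imread('pics/s1.png')[100:200,260:380]
a=cv2.resize(a,(720,600),interpolation=2)
cv2.imwrite('pics/v5.png',a)
E
```

```text
handle angle 240 [61.3 63.7 67.  69.5 71.4]
top ((485.8590087890625, -212.3992462158203), (118.62865447998047, 139.5342559814453), 76.93843841552734)
8.12 [13.6 28.   8.5 98.1 -3.  62.9  9.9] 42.7 [ 521.3 -225.3  182.6] [-171.2    0.    76.9] [0.23 0.24 0.51] [-0.06 -0.14 -0.05]
66 8.5 43 [ 0.049 -0.097 -0.082 -0.064  0.002  0.014] [ 519.5 -223.6  185. ]
68 7.5 44 [-0.    -0.183 -0.03  -0.2    0.    -0.   ] [ 515.2 -222.6  186.5]
70 6.6 46 [-0.    -0.203 -0.028 -0.18   0.    -0.   ] [ 510.4 -221.5  187.8]
72 5.7 48 [-0.    -0.204 -0.024 -0.18   0.    -0.   ] [ 505.5 -220.3  189. ]
74 4.8 50 [-0.    -0.205 -0.02  -0.18   0.    -0.   ] [ 500.6 -219.2  190. ]
76 3.9 52 [-0.    -0.205 -0.017 -0.18   0.    -0.   ] [ 495.7 -218.   190.8]
78 3.0 54 [-0.    -0.206 -0.012 -0.18   0.    -0.   ] [ 490.7 -216.9  191.5]
80 2.0999999999999996 56 [-0.    -0.206 -0.01  -0.18   0.    -0.   ] [ 485.7 -215.7  192. ]
82 1.2000000000000002 58 [-0.    -0.207 -0.005 -0.18   0.    -0.   ] [ 480.7 -214.5  192.3]
84 0.2999999999999998 60 [-0.    -0.207 -0.001 -0.18   0.    -0.   ] [ 475.7 -213.3  192.5]
```

View pics/v5.png

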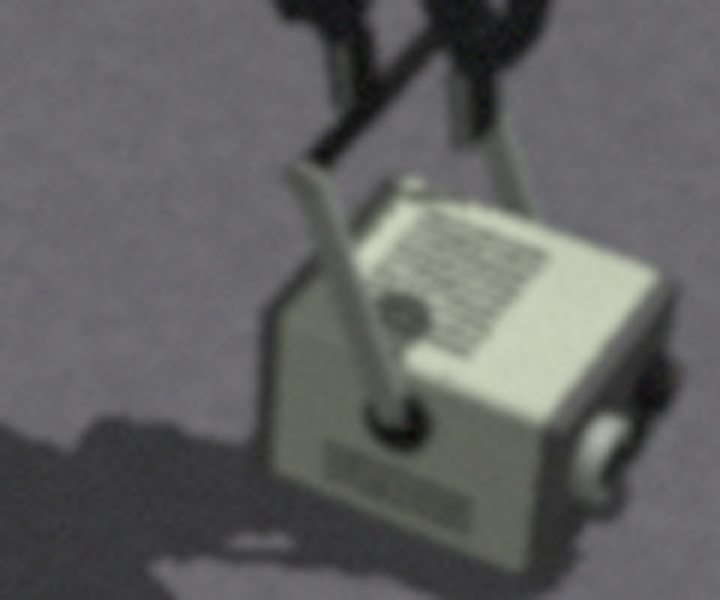

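Call:
drive_tool --pt "43 0 -0.1 -0.04 -0.1 0 0" --pt "44 0 -0.18 -0.03 -0.18 0 0" --pt "46 0 -0.2 -0.028 -0.18 0 0" --pt "48 0 -0.2 -0.024 -0.18 0 0" --pt "50 0 -0.205 -0.02 -0.18 0 0" --pt "52 0 -0.205 -0.017 -0.18 0 0" --pt "54 0 -0.205 -0.012 -0.18 0 0" --pt "56 0 -0.205 -0.01 -0.18 0 0" --pt "58 0 -0.205 -0.005 -0.18 0 0" --pt "60 0 -0.1 0 0 0 0" --pt "60 0 0 0 0 0 0"

```text
time: 9.03
tcp_pos: [478.2, -215.1, 190.9]
ee_rot: [-178.9, -0.0, 76.9]
ft_force: [0.6, -0.3, -0.5]
opening: 60.2
```

```bash
python3 ang.py; python3 - <<'E'
from h import *
from st import *
im=load('s1');C=cloud(im);P=lampR().inv().apply(C.reshape(-1,3)-L0).reshape(420,560,3)
b=(im['z_map']>0)&(P[...,2]>180)&(P[...,2]<200)&(abs(P[...,1])<58)&(abs(P[...,1])>22)&(abs(P[...,0])<60)
print('bar',b.sum(),np.percentile(P[b],[5,50,95],axis=0).round(1).tolist())
print('tcp lamp',lampR().inv().apply(p-L0))
a=cv2.imread('pics/s1.png')[90:200,260:380]
cv2.imwrite('pics/v6.png',cv2.resize(a,(650,596),interpolation=2))
E
```

```text
handle angle 302 [80.7 82.7 85.8 88.1 89.6]
top ((459.2077331542969, -218.1594696044922), (102.33364868164062, 135.94668579101562), 15.024798393249512)
9.08 [ 14.2  18.9   8.4 110.1  -3.2  52.3  11. ] 60.2 [ 478.9 -215.2  191. ] [-178.9   -0.    76.9] [0.26 0.51 0.31] [-0.07 -0.06  0.03]
bar 106 [[4.3, -51.0, 185.1], [8.3, 24.9, 190.6], [14.9, 52.6, 193.8]]
tcp lamp [ -8.04781814  -1.03968633 190.99965094]
```

View pics/v6.png

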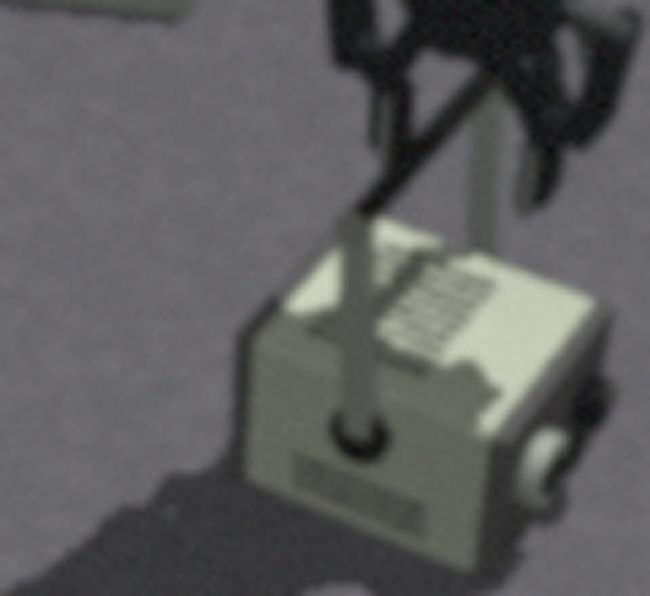

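```bash
python3 - <<'E'
from h import *
im=load('s1'); img=im['image'][:,:,::-1].copy()
big=cv2.resize(img[90:200,260:380],None,fx=5.4,fy=5.4,interpolation=2)
for th,c in((90,(0,0,255)),(84,(0,255,0))):
    t=np.radians(th)
    P=L0+lampR().apply([[0,66,70],[118*np.cos(t),66,70+118*np.sin(t)]])
    q=((proj(im,P)-[260,90]+.5)*5.4).astype(int); cv2.line(big,tuple(map(int,q[0])),tuple(map(int,q[1])),c,1); print(th,q)
P=L0+lampR().apply([[70,56,5],[70,56,95],[-70,56,95],[-70,56,5],[70,-56,95],[-70,-56,95]])
for q in ((proj(im,P)-[260,90]+.5)*5.4).astype(int): cv2.circle(big,tuple(map(int,q)),3,(255,0,255),-1)
cv2.imwrite('pics/v7.png',big)
E
```

```text
90 [[354 438]
 [373 232]]
84 [[354 438]
 [347 223]]
```

View pics/v7.png

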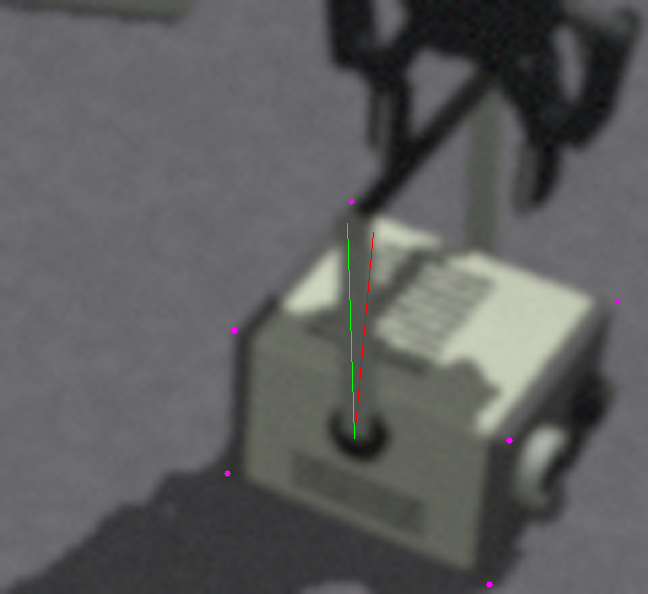

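Call:
drive_tool --pt "60 0 -0.08 0 -0.1 0 0" --pt "60 0 -0.08 0 0 0 0" --pt "60 0 -0.08 0 0 0 0" --pt "60 0 0 0 0 0 0"

```text
time: 9.42
tcp_pos: [472.9, -213.8, 190.7]
ee_rot: [-179.4, -0.0, 76.9]
ft_force: [-0.1, -0.4, -0.5]
opening: 60.2
```

```bash
cat > c.py <<'E'
import sys
from st import *
im=grab('side','s1');C=cloud(im);P=lampR().inv().apply(C.reshape(-1,3)-L0).reshape(420,560,3)
b=(im['z_map']>0)&(P[...,2]>180)&(P[...,2]<200)&(abs(P[...,1])<58)&(abs(P[...,1])>22)&(abs(P[...,0])<60)
print('bar',b.sum(),np.percentile(P[b],[5,50,95],axis=0).round(1).tolist())
print('tcp lamp',lampR().inv().apply(p-L0))
a=cv2.imread('pics/s1.png')[90:200,260:380]
cv2.imwrite('pics/%s.png'%sys.argv[1],cv2.resize(a,(650,596),interpolation=2))
E
python3 ang.py;python3 c.py v8
```

```text
handle angle 320 [83.4 85.7 88.7 91.1 92.9]
top ((473.59625244140625, -208.3724822998047), (113.7623062133789, 112.64070129394531), 77.02447509765625)
9.47 [ 14.2  18.1   8.4 111.2  -3.2  51.5  11.2] 59.7 [ 473.2 -213.9  190.8] [-179.4   -0.    76.9] [0.78 0.36 0.35] [-0.08 -0.05 -0.01]
bar 114 [[-1.8, -55.0, 185.9], [2.0, 23.4, 190.7], [9.1, 55.1, 193.5]]
tcp lamp [-13.95703319  -1.07677434 190.79285555]
```

View pics/v8.png

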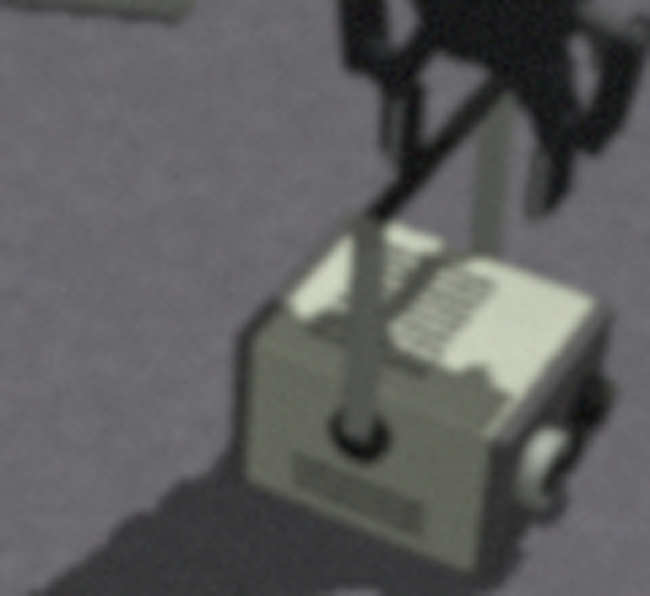

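Call:
drive_tool --pt "60 0 -0.07 0 -0.1 0 0" --pt "60 0 -0.07 0 0 0 0" --pt "60 0 0 0 0 0 0" --pt "60 0 0 0 0 0 0"

```text
time: 9.85
tcp_pos: [469.8, -213.1, 191.0]
ee_rot: [-179.9, -0.0, 76.9]
ft_force: [0.4, -0.1, 0.3]
opening: 60.0
```

```bash
python3 ang.py;python3 c.py v9
```

```text
handle angle 327 [83.4 85.8 88.8 91.4 93. ]
top ((468.2184753417969, -209.54208374023438), (120.09840393066406, 110.15283966064453), 84.20631408691406)
9.9 [ 14.3  17.5   8.4 112.1  -3.2  50.8  11.3] 60.2 [ 469.9 -213.   191. ] [-179.9   -0.    76.9] [-0.42  0.23  0.01] [-0.   -0.05 -0.03]
bar 109 [[-1.5, -52.1, 185.2], [1.6, 25.7, 190.7], [8.2, 53.7, 194.1]]
tcp lamp [-17.2962539   -1.02611829 190.98596587]
```

View pics/v9.png

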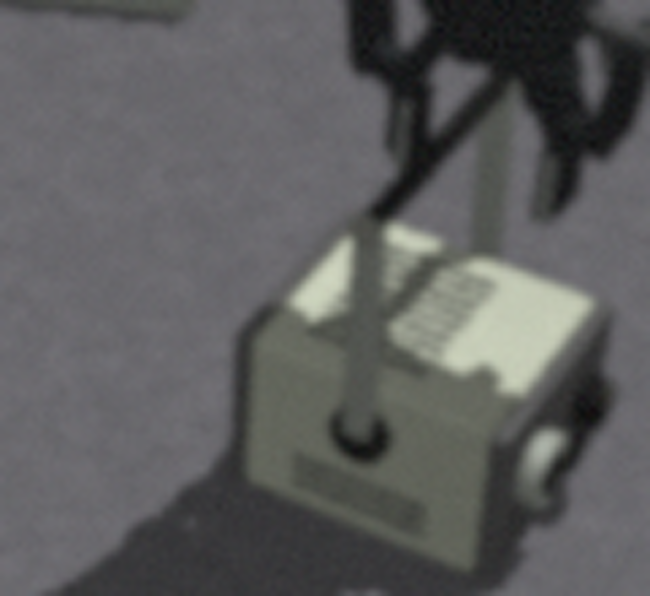

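```bash
python3 - <<'E'
from h import *
im=load('s1');C=cloud(im);P=lampR().inv().apply(C.reshape(-1,3)-L0).reshape(420,560,3)
ok=(im['z_map']>0)&(P[...,2]>170)&(P[...,2]<184)&(abs(P[...,0])<90)&(abs(P[...,1])<40)
Q=P[ok]; h,e=np.histogram(Q[:,0],bins=np.arange(-84,85,4)); print([(int(a),int(b)) for a,b in zip(e,h) if b])
for s in(-1,1):
    q=Q[(Q[:,0]*s>8)]; print(np.percentile(q,[2,10,50,90,98],axis=0).round(1).tolist())
ok=(im['z_map']>0)&(P[...,2]>178)&(P[...,2]<198)&(abs(P[...,0])<25)
Q=P[ok]
for y in range(-60,61,10):
    q=Q[abs(Q[:,1]-y)<5]
    if len(q): print(y,len(q),q.mean(0).round(1),q[:,0].min().round(1),q[:,0].max().round(1))
E
```

```text
[(-60, 1), (-56, 4), (-52, 2), (-48, 2), (-4, 3), (0, 1), (12, 1), (16, 3), (20, 1)]
[[-58.0, 6.3, 177.1], [-55.1, 6.3, 178.2], [-53.3, 8.4, 181.1], [-47.4, 11.8, 183.5], [-47.2, 12.3, 183.7]]
[[14.6, 7.3, 179.0], [15.3, 8.4, 180.0], [16.9, 11.6, 182.4], [20.4, 11.9, 183.2], [21.9, 12.0, 183.4]]
-60 14 [  0.8 -60.4 186.2] -4.2 8.5
-50 14 [  2.3 -49.3 190.5] -1.7 9.4
-40 14 [  2.5 -40.2 190.2] -1.2 6.9
-30 15 [  2.4 -29.4 190.6] -1.7 6.4
-20 13 [  2.7 -20.  190. ] -1.5 8.3
-10 19 [  4.3 -10.3 189.8] -2.1 13.7
0 26 [  6.6  -0.4 190.5] -0.6 14.1
10 45 [ 11.4  10.2 189.4] -2.0 24.0
20 12 [  2.5  20.6 190.1] -2.1 8.0
30 14 [  2.5  28.8 189.8] -1.4 8.7
40 18 [  2.7  38.9 190.4] -1.4 9.5
50 19 [  2.2  49.8 190.6] -2.0 9.8
60 25 [  1.5  61.7 187.4] -5.7 12.5
```

Call:
drive_tool --pt "60 0 0.19 0.03 0 0 0" --pt "60 0 0.19 0.03 0 0 0" --pt "50 0 0.19 0.03 0 0 0" --pt "40 0 0.18 0.03 0 0 0" --pt "28 0 0 0 0 0 0" --pt "22 0 0 0 0 0 0" --pt "22 0 0 0 0 0 0"

```text
time: 10.53
tcp_pos: [488.0, -217.3, 187.7]
ee_rot: [-179.9, -0.0, 76.9]
ft_force: [-1.2, 0.1, 0.1]
opening: 21.8
```

```bash
python3 ang.py;python3 c.py v10;python3 - <<'E'
from h import *
im=load('s1');C=cloud(im);P=lampR().inv().apply(C.reshape(-1,3)-L0).reshape(420,560,3)
ok=(im['z_map']>0)&(P[...,2]>168)&(P[...,2]<181)&(abs(P[...,0])<90)&(abs(P[...,1])<30)
Q=P[ok]; h,e=np.histogram(Q[:,0],bins=np.arange(-60,60,2)); print([(int(a),int(b)) for a,b in zip(e,h) if b])
E
```

```text
handle angle 230 [84.3 86.5 89.7 91.8 93.7]
top ((459.6999816894531, -214.01382446289062), (93.05796813964844, 134.3877410888672), 12.753996849060059)
10.58 [ 14.2  19.5   8.3 109.8  -3.5  51.2  11.2] 22.1 [ 487.9 -217.3  187.7] [-179.9   -0.    76.9] [-0.75  0.32 -0.3 ] [-0.01 -0.01 -0.  ]
bar 61 [[-2.2, 22.5, 186.5], [2.8, 38.3, 191.1], [8.2, 54.3, 194.1]]
tcp lamp [  1.20319687  -1.03700789 187.74536601]
[(-24, 3), (-22, 2), (-18, 9), (-16, 2), (-14, 2), (-12, 2), (-10, 1), (16, 2), (22, 3), (24, 3)]
```

View pics/v10.png

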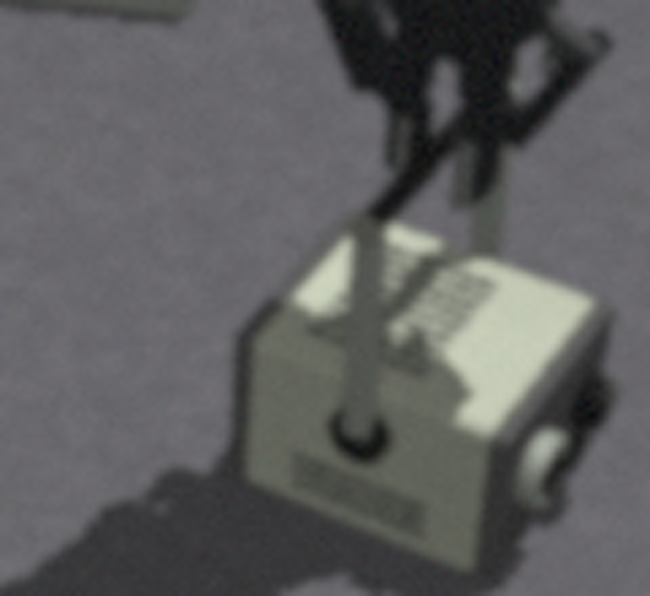

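Call:
drive_tool --pt "19 0 0 0 0 0 0" --pt "17 0 0 0 0 0 0" --pt "15 0 0 0 0 0 0" --pt "14 0 0 0 0 0 0" --pt "13 0 0 0 0 0 0" --pt "12 0 0 0 0 0 0" --pt "10 0 0 0 0 0 0" --squeeze 20

```text
time: 11.22
tcp_pos: [488.1, -217.3, 187.9]
ee_rot: [-179.9, -0.0, 76.9]
ft_force: [-0.6, 0.2, 0.2]
opening: 11.4
```

Call:
drive_tool --pt "5 0 0 0 0 0 0" --pt "5 0 0 0 0 0 0" --pt "5 0 0 0 0 0 0" --squeeze 80

```text
time: 11.47
tcp_pos: [488.2, -217.3, 188.1]
ee_rot: [-179.9, -0.0, 76.9]
ft_force: [-1.1, -0.5, 2.4]
opening: 9.5
```

```bash
python3 ang.py;python3 c.py v11
```

```text
handle angle 280 [85.4 87.7 90.6 92.9 94.5]
top ((468.82940673828125, -207.59925842285156), (113.12229919433594, 105.48735809326172), 77.01993560791016)
11.52 [ 14.2  19.4   8.3 109.7  -3.5  51.2  11.2] 9.5 [ 488.2 -217.3  188.1] [-179.9   -0.    76.9] [-0.93  0.54  2.81] [0.1  0.3  0.03]
bar 67 [[-5.3, -54.6, 186.7], [-1.8, 40.0, 191.0], [5.0, 55.2, 194.2]]
tcp lamp [  1.45282902  -1.02203208 188.07423503]
```

View pics/v11.png

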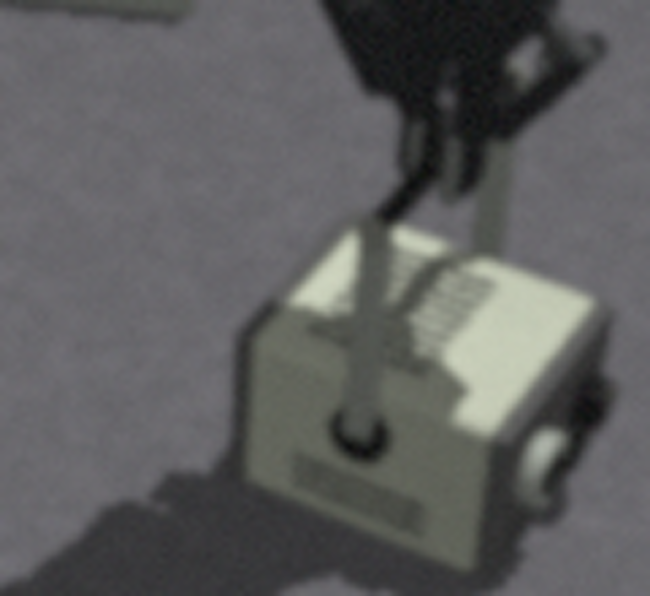

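Call:
drive_tool --pt "5 0 0 -0.08 0 0 0" --pt "5 0 0 -0.12 0 0 0" --pt "5 0 0 -0.2 0 0 0" --pt "5 0 0 -0.25 0 0 0" --pt "5 0 0 -0.3 0 0 0" --pt "5 0 0 -0.35 0 0 0" --pt "5 0 0 -0.35 0 0 0" --pt "5 0 0 -0.35 0 0 0" --pt "5 0 0 -0.35 0 0 0" --pt "5 0 0 -0.3 0 0 0" --pt "5 0 0 -0.15 0 0 0" --pt "5 0 0 0 0 0 0"

```text
time: 12.57
tcp_pos: [489.0, -217.6, 259.2]
ee_rot: [180.0, 0.0, 76.9]
ft_force: [0.5, -0.1, -8.8]
opening: 9.2
```

```bash
python3 c.py v12; python3 - <<'E'
import cv2
cv2.imwrite('pics/v13.png',cv2.resize(cv2.imread('pics/s1.png')[60:220,240:420],(720,600),interpolation=2))
E
```

```text
12.57 [ 13.7  14.6   8.7 105.8  -2.5  59.7  10.3] 9.2 [ 489.  -217.6  259.2] [180.    0.   76.9] [ 0.45 -0.05 -8.77] [-0.08 -0.1   0.02]
bar 1 [[-4.6, 57.5, 182.7], [-4.6, 57.5, 182.7], [-4.6, 57.5, 182.7]]
tcp lamp [  2.28413142  -1.15622092 259.24837817]
```

View pics/v13.png

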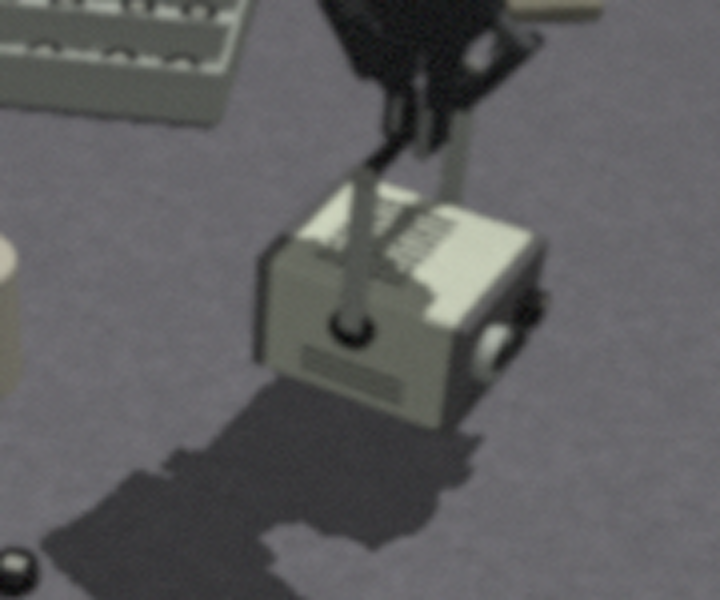

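```bash
cat > d.py <<'E'
from st import *
A=[[5,x,round(-.15*x,3),0,0,0,round(-.19*x,3)] for x in (.2,.4,.6,.8)+(.8,)*8]
B=[[5,.8,-.12,0,0,0,-.15]]*12
D=[[5,x,round(-.15*x,3),0,0,0,round(-.19*x,3)] for x in (.7,.5,.35,.2,0)]
q,Q=sim(p,R,A+B+D); print(q.round(),Q.as_euler('xyz',degrees=True).round(1),A[:4],D)
E
python3 d.py
```

```text
12.62 [ 13.7  14.6   8.7 105.9  -2.5  59.7  10.3] 9.1 [ 488.6 -217.4  258.4] [-180.     0.    76.9] [-0.44  0.44 -9.43] [-0.04  0.1   0.05]
[450. 278. 258.] [-180.    -0.    95.5] [[5, 0.2, -0.03, 0, 0, 0, -0.038], [5, 0.4, -0.06, 0, 0, 0, -0.076], [5, 0.6, -0.09, 0, 0, 0, -0.114], [5, 0.8, -0.12, 0, 0, 0, -0.152]] [[5, 0.7, -0.105, 0, 0, 0, -0.133], [5, 0.5, -0.075, 0, 0, 0, -0.095], [5, 0.35, -0.052, 0, 0, 0, -0.066], [5, 0.2, -0.03, 0, 0, 0, -0.038], [5, 0, -0.0, 0, 0, 0, -0.0]]
```

Good. It ends about 22 mm short of the pad centre, which leaves room for a corrected approach.

Call:
drive_tool --pt "5 0.2 -0.03 0 0 0 -0.04" --pt "5 0.4 -0.06 0 0 0 -0.08" --pt "5 0.6 -0.09 0 0 0 -0.11" --pt "5 0.8 -0.12 0 0 0 -0.15" --pt "5 0.8 -0.12 0 0 0 -0.15" --pt "5 0.8 -0.12 0 0 0 -0.15" --pt "5 0.8 -0.12 0 0 0 -0.15" --pt "5 0.8 -0.12 0 0 0 -0.15" --pt "5 0.8 -0.12 0 0 0 -0.15" --pt "5 0.8 -0.12 0 0 0 -0.15" --pt "5 0.8 -0.12 0 0 0 -0.15" --pt "5 0.8 -0.12 0 0 0 -0.15"

```text
time: 13.62
tcp_pos: [491.0, -2.1, 257.7]
ee_rot: [-179.8, -0.1, 85.0]
ft_force: [0.8, -0.2, -9.0]
opening: 9.3
```

Call:
drive_tool --pt "5 0.8 -0.12 0 0 0 -0.15" --pt "5 0.8 -0.12 0 0 0 -0.15" --pt "5 0.8 -0.12 0 0 0 -0.15" --pt "5 0.8 -0.12 0 0 0 -0.15" --pt "5 0.8 -0.12 0 0 0 -0.15" --pt "5 0.8 -0.12 0 0 0 -0.15" --pt "5 0.8 -0.12 0 0 0 -0.15" --pt "5 0.8 -0.12 0 0 0 -0.15" --pt "5 0.8 -0.12 0 0 0 -0.15" --pt "5 0.8 -0.12 0 0 0 -0.15" --pt "5 0.8 -0.12 0 0 0 -0.15" --pt "5 0.8 -0.12 0 0 0 -0.15"

```text
time: 14.62
tcp_pos: [458.5, 237.6, 257.8]
ee_rot: [-179.8, -0.0, 94.0]
ft_force: [0.8, 0.7, -7.7]
opening: 9.0
```

Call:
drive_tool --pt "5 0.7 -0.1 0 0 0 -0.13" --pt "5 0.5 -0.08 0 0 0 -0.1" --pt "5 0.4 -0.05 0 0 0 -0.07" --pt "5 0.2 -0.03 0 0 0 -0.04" --pt "5 0 0 0 0 0 0" --pt "5 0 0 0 0 0 0"

```text
time: 15.12
tcp_pos: [450.5, 278.9, 258.0]
ee_rot: [-179.9, 0.0, 95.5]
ft_force: [0.2, -0.7, -9.6]
opening: 9.2
```

```bash
cat > e.py <<'E'
import sys
from st import *
t=sys.argv[1]
grab('side','s'+t);grab('top','t'+t)
s=cv2.imread(f'pics/s{t}.png')[190:420,170:420]; u=cv2.imread(f'pics/t{t}.png')[180:380,60:260]
cv2.imwrite(f'pics/w{t}.png',np.hstack([cv2.resize(s,(435,400),interpolation=2),cv2.resize(u,(360,400),interpolation=2)[:, :360]]))
E
python3 e.py 2
```

```text
15.12 [-23.8  14.7 -12.8 105.9   3.7  59.9 -32.5] 9.2 [450.5 278.9 258. ] [-179.9    0.    95.5] [ 0.17 -0.71 -9.62] [-0.19 -0.11 -0.04]
```

View pics/w2.png

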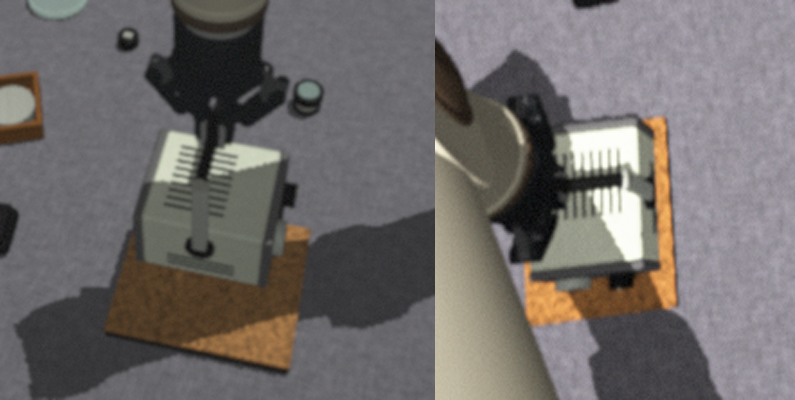

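```bash
cat > f.py <<'E'
from h import *
import sys
t=sys.argv[1]; z0=float(sys.argv[2]); cx,cy=float(sys.argv[3]),float(sys.argv[4]); yaw=float(sys.argv[5])
Rl=Ro.from_euler('z',yaw,degrees=True)
for n in('s','t'):
    im=load(n+t);C=cloud(im);P=Rl.inv().apply(C.reshape(-1,3)-[cx,cy,0]).reshape(420,560,3)
    ok=(im['z_map']>0)&(abs(P[...,2]-z0)<8)&(abs(P[...,0])<95)&(abs(P[...,1])<85)
    v=np.where(ok); print(n,ok.sum(),'z',np.median(P[ok][:,2]).round(1))
    m=cv2.morphologyEx(ok.astype(np.uint8),cv2.MORPH_OPEN,np.ones((3,3)))>0
    Q=P[m]; 
    # planarity: fit tilt
    A=np.c_[Q[:,:2],np.ones(len(Q))]; k=np.linalg.lstsq(A,Q[:,2],rcond=None)[0]; print(' tilt deg x,y',np.degrees(k[:2]).round(2))
    # edges: x extremes by y bin, y extremes by x bin
    ys=np.arange(-50,51,10); 
    for y in ys:
        q=Q[abs(Q[:,1]-y)<5]
        if len(q)>5: print('  y',y,'x',q[:,0].min().round(1),q[:,0].max().round(1),end=';')
    print()
    for x in np.arange(-60,61,15):
        q=Q[abs(Q[:,0]-x)<6]
        if len(q)>5: print('  x',x,'y',q[:,1].min().round(1),q[:,1].max().round(1),end=';')
    print()
E
python3 f.py 2 166 449 280 5.5
```

```text
s 3802 z 163.5
 tilt deg x,y [ 0.08 -0.32]
  y -50 x -68.5 71.6;  y -40 x -68.4 71.8;  y -30 x -68.3 72.1;  y -20 x -67.0 70.8;  y -10 x -68.4 70.7;  y 0 x -68.3 71.4;  y 10 x -68.5 71.0;  y 20 x -68.6 71.8;  y 30 x -68.5 72.0;  y 40 x -68.5 70.9;  y 50 x -67.6 70.4;
  x -60 y -56.9 55.7;  x -45 y -57.2 53.3;  x -30 y -56.4 54.2;  x -15 y -57.0 54.1;  x 0 y -52.6 64.4;  x 15 y 18.4 53.5;  x 30 y -55.6 54.7;  x 45 y -56.6 55.0;  x 60 y -58.2 56.0;
t 3399 z 164.8
 tilt deg x,y [-0.11 -0.26]
  y -50 x -69.4 69.1;  y -40 x -69.0 70.0;  y -30 x -69.3 69.9;  y -20 x -68.6 69.7;  y -10 x -68.8 69.7;  y 0 x -68.5 70.2;  y 10 x -69.0 70.1;  y 20 x -68.2 69.1;  y 30 x -68.9 -31.6;  y 40 x -68.9 -48.6;  y 50 x -68.6 -52.5;
  x -60 y -64.1 50.4;  x -45 y -62.1 35.4;  x -30 y -61.9 27.8;  x -15 y -62.7 21.9;  x 0 y -59.3 12.8;  x 15 y -61.7 6.6;  x 30 y -62.2 19.0;  x 45 y -62.0 22.6;  x 60 y -62.8 23.4;
```

Call:
drive_tool --pt "5 0.2 -0.05 0 0 0 -0.04" --pt "5 0.25 -0.07 0.1 0 0 -0.04" --pt "5 0.25 -0.07 0.2 0 0 -0.04" --pt "5 0.2 -0.05 0.3 0 0 -0.04" --pt "5 0.1 -0.02 0.3 0 0 0" --pt "5 0 0 0.3 0 0 0" --pt "5 0 0 0.2 0 0 0" --pt "5 0 0 0.1 0 0 0" --pt "5 0 0 0.05 0 0 0" --pt "5 0 0 0 0 0 0"

```text
time: 16.05
tcp_pos: [441.5, 303.4, 219.1]
ee_rot: [-179.9, -0.0, 96.3]
ft_force: [0.0, 0.3, -8.1]
opening: 9.2
```

```bash
python3 e.py 3; python3 f.py 3 126 441 304 6.3
```

```text
16.05 [-26.1  17.9 -13.5 107.4   4.9  55.4 -35.4] 9.2 [441.5 303.4 219.1] [-179.9   -0.    96.3] [ 0.01  0.27 -8.1 ] [0.03 0.   0.  ]
s 3858 z 124.5
 tilt deg x,y [ 0.12 -0.26]
  y -50 x -69.4 70.7;  y -40 x -69.2 70.3;  y -30 x -68.4 70.2;  y -20 x -69.3 69.9;  y -10 x -69.4 70.7;  y 0 x -69.4 70.3;  y 10 x -69.2 70.1;  y 20 x -69.3 70.1;  y 30 x -69.1 69.8;  y 40 x -69.4 70.2;  y 50 x -69.5 69.8;
  x -60 y -55.5 56.4;  x -45 y -57.4 55.9;  x -30 y -55.4 56.1;  x -15 y -55.6 55.3;  x 0 y -43.2 65.9;  x 15 y -38.0 55.8;  x 30 y -54.4 57.1;  x 45 y -56.4 56.4;  x 60 y -56.1 57.7;
t 3206 z 126.0
 tilt deg x,y [0.08 0.42]
  y -50 x -70.2 69.1;  y -40 x -69.9 69.3;  y -30 x -69.9 68.0;  y -20 x -69.5 67.6;  y -10 x -69.9 68.8;  y 0 x -69.1 68.8;  y 10 x -69.7 68.7;  y 20 x -69.8 69.1;  y 30 x -69.0 68.5;  y 40 x -71.3 -45.9;  y 50 x -70.3 -54.0;
  x -60 y -60.8 51.1;  x -45 y -60.5 37.1;  x -30 y -60.3 31.2;  x -15 y -59.8 24.3;  x 0 y -55.0 16.3;  x 15 y -59.2 11.7;  x 30 y -60.2 19.4;  x 45 y -59.9 26.9;  x 60 y -60.3 28.9;
```

Call:
drive_tool --pt "5 0 0 0.1 0 0 0" --pt "5 0 0 0.1 0 0 0" --pt "5 0 0 0.08 0 0 0" --pt "5 0 0 0.06 0 0 0" --pt "5 0 0 0.04 0 0 0" --pt "5 0 0 0.03 0 0 0" --pt "5 0 0 0.03 0 0 0" --pt "5 0 0 0 0 0 0"

```text
time: 16.82
tcp_pos: [441.3, 303.8, 208.3]
ee_rot: [-179.9, -0.0, 96.3]
ft_force: [-0.0, -0.4, -8.9]
opening: 9.5
```

Call:
drive_tool --pt "5 0 0 0.03 0 0 0" --pt "5 0 0 0.03 0 0 0" --pt "5 0 0 0.02 0 0 0" --pt "5 0 0 0 0 0 0"

```text
time: 17.15
tcp_pos: [441.3, 303.7, 206.3]
ee_rot: [-179.9, -0.0, 96.3]
ft_force: [0.5, -0.7, -8.3]
opening: 9.1
```

Call:
drive_tool --pt "5 0 0 0.02 0 0 0" --pt "5 0 0 0.02 0 0 0" --pt "5 0 0 0.02 0 0 0" --pt "5 0 0 0 0 0 0"

```text
time: 17.48
tcp_pos: [441.9, 304.1, 206.1]
ee_rot: [-180.0, -0.1, 96.3]
ft_force: [-2.3, -1.4, 3.0]
opening: 9.4
```

Call:
drive_tool --pt "5 0 0 -0.015 0 0 0" --pt "5 0 0 0 0 0 0" --pt "5 0 0 0 0 0 0" --squeeze 20

```text
time: 17.73
tcp_pos: [441.9, 304.0, 206.1]
ee_rot: [-180.0, -0.1, 96.3]
ft_force: [-1.6, -2.3, 4.9]
opening: 9.8
```

Call:
drive_tool --pt "12 0 0 0 0 0 0" --pt "14 0 0 0 0 0 0" --pt "18 0 0 0 0 0 0" --pt "24 0 0 0 0 0 0" --pt "32 0 0 0 0 0 0" --pt "40 0 0 0 0 0 0" --pt "40 0 0 0 0 0 0"

```text
time: 18.32
tcp_pos: [441.4, 303.9, 205.2]
ee_rot: [-179.9, -0.0, 96.3]
ft_force: [0.3, 0.5, 0.5]
opening: 40.0
```

```bash
python3 e.py 4; python3 f.py 4 113 441 304 6.3;  python3 - <<'E'
from h import *
Rl=Ro.from_euler('z',6.3,degrees=True)
for n in('s4','t4'):
    im=load(n);C=cloud(im);P=Rl.inv().apply(C.reshape(-1,3)-[441,304,18]).reshape(420,560,3)
    b=(im['z_map']>0)&(P[...,2]>180)&(P[...,2]<200)&(abs(P[...,1])<58)&(abs(P[...,1])>22)&(abs(P[...,0])<14)
    print(n,'bar',b.sum(),np.percentile(P[b],[5,50,95],axis=0).round(1).tolist() if b.sum() else '')
E
```

```text
18.32 [-26.2  18.8 -13.4 108.1   5.2  53.7 -35.7] 40.0 [441.4 303.9 205.2] [-179.9   -0.    96.3] [0.32 0.48 0.47] [-0.02 -0.01 -0.  ]
s 3815 z 111.7
 tilt deg x,y [ 0.1  -0.35]
  y -50 x -68.4 70.0;  y -40 x -69.3 70.1;  y -30 x -69.4 70.3;  y -20 x -69.5 69.9;  y -10 x -69.2 70.4;  y 0 x -69.5 70.3;  y 10 x -69.6 70.3;  y 20 x -69.4 69.8;  y 30 x -69.5 70.2;  y 40 x -68.7 70.1;  y 50 x -69.6 69.4;
  x -60 y -55.2 58.0;  x -45 y -55.1 57.1;  x -30 y -55.3 55.9;  x -15 y -50.8 56.5;  x 0 y -61.9 66.3;  x 15 y -50.8 56.1;  x 30 y -53.4 55.8;  x 45 y -54.9 56.2;  x 60 y -57.3 56.5;
t 3040 z 112.9
 tilt deg x,y [-0.03  0.4 ]
  y -50 x -70.5 67.9;  y -40 x -69.9 68.6;  y -30 x -70.4 68.7;  y -20 x -70.2 68.5;  y -10 x -70.0 68.5;  y 0 x -70.2 67.5;  y 10 x -69.6 68.9;  y 20 x -70.0 68.0;  y 30 x -70.1 60.4;  y 40 x -70.9 -54.9;  y 50 x -70.5 -59.2;
  x -60 y -61.2 50.9;  x -45 y -60.6 32.3;  x -30 y -59.9 25.4;  x -15 y -59.7 20.6;  x 0 y -56.8 26.3;  x 15 y -60.0 24.9;  x 30 y -59.6 24.9;  x 45 y -60.1 22.0;  x 60 y -61.0 28.2;
s4 bar 152 [[-5.4, 22.2, 187.8], [-0.5, 39.0, 192.0], [5.6, 56.0, 194.7]]
t4 bar 146 [[-6.7, -55.8, 188.2], [-1.7, -39.8, 193.0], [4.3, -24.0, 195.5]]
```

View pics/w4.png

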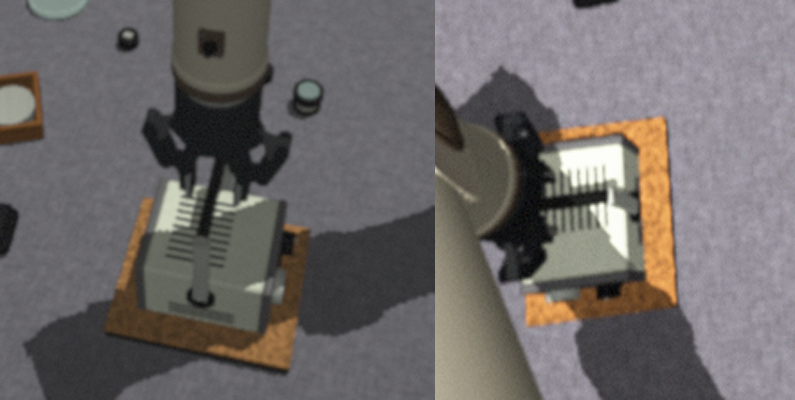

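Call:
drive_tool --pt "50 0 0 -0.1 0 0 0" --pt "50 0 0 -0.3 0 0 0" --pt "50 0 0 -0.5 0 0 0" --pt "50 0 0 -0.6 0 0 0" --pt "50 0 0 -0.6 0 0 0" --pt "50 0 0 -0.6 0 0 0" --pt "50 0 0 -0.5 0 0 0" --pt "50 0 0 -0.5 0 0 0" --pt "50 0 0 -0.4 0 0 0" --pt "50 0 0 -0.2 0 0 0" --pt "50 0 0 0 0 0 0"

```text
time: 19.33
tcp_pos: [442.1, 304.2, 314.4]
ee_rot: [180.0, -0.1, 96.3]
ft_force: [-0.5, -0.4, -0.3]
opening: 50.3
```

Call:
drive_tool --pt "50 1 0 0 0 0 0" --pt "50 1 0 0 0 0 0" --pt "50 1 0 0 0 0 0" --pt "50 1 0 0 0 0 0" --pt "50 1 0 0 0 0 0" --pt "50 1 0 0 0 0 0" --pt "50 1 0 0 0 0 0" --pt "50 0.5 0 0 0 0 0" --pt "50 0 0 0 0 0 0" --pt "50 0 0 0 0 0 0"

```text
time: 20.17
tcp_pos: [420.5, 489.8, 311.9]
ee_rot: [-179.8, 0.1, 96.4]
ft_force: [0.9, -0.9, 0.2]
opening: 50.1
```

```bash
python3 e.py 5; python3 f.py 5 113 441 304 6.3 | grep -v '  '; python3 - <<'E'
from h import *
Rl=Ro.from_euler('z',6.3,degrees=True)
for n in('s5','t5'):
    im=load(n);C=cloud(im);P=Rl.inv().apply(C.reshape(-1,3)-[441,304,18]).reshape(420,560,3)
    b=(im['z_map']>0)&(P[...,2]>180)&(P[...,2]<200)&(abs(P[...,1])<58)&(abs(P[...,0])<20)
    print(n,'bar',b.sum(),np.percentile(P[b],[5,50,95],axis=0).round(1).tolist() if b.sum() else '')
    b=(im['z_map']>0)&(abs(P[...,2]-95)<6)&(abs(P[...,0])<90)&(abs(P[...,1])<80)
    m=cv2.morphologyEx(b.astype(np.uint8),cv2.MORPH_OPEN,np.ones((5,5)));pts=P[m>0][:,:2].astype(np.float32);print(cv2.minAreaRect(pts))
E
python3 -c "
import cv2;cv2.imwrite('pics/t5b.png',cv2.imread('pics/t5.png'))"
```

```text
20.17 [-39.3  24.6 -17.1  85.5   7.3  71.2 -51. ] 50.1 [420.5 489.8 311.9] [-1.798e+02  1.000e-01  9.640e+01] [ 0.9  -0.91  0.22] [-0.07 -0.03  0.01]
s 1318 z 111.6
t 3928 z 112.9
 tilt deg x,y [0.01 0.19]
s5 bar 19 [[-5.2, -57.5, 187.7], [-4.0, -50.6, 190.0], [-2.0, -43.8, 194.2]]
((-37.268699645996094, 0.8009414672851562), (64.68429565429688, 113.3532485961914), 0.3884603977203369)
t5 bar 483 [[-6.4, -51.8, 188.3], [-1.6, 1.2, 192.8], [4.3, 53.9, 195.6]]
((-0.594879150390625, -3.9375534057617188), (139.952392578125, 112.65708923339844), 0.46517807245254517)
```

View pics/w5.png

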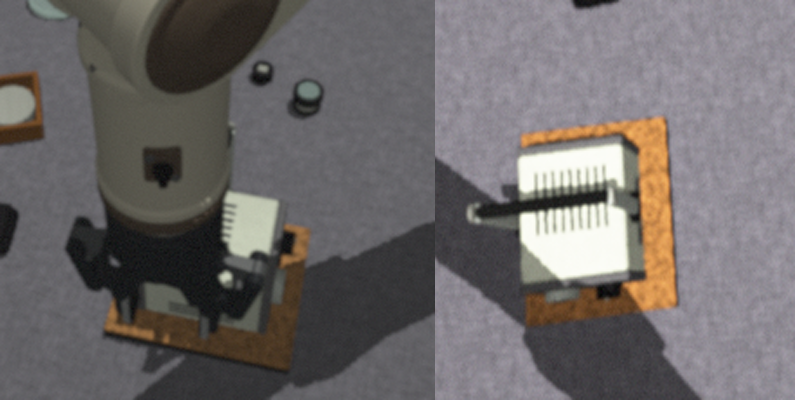

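View pics/t5b.png

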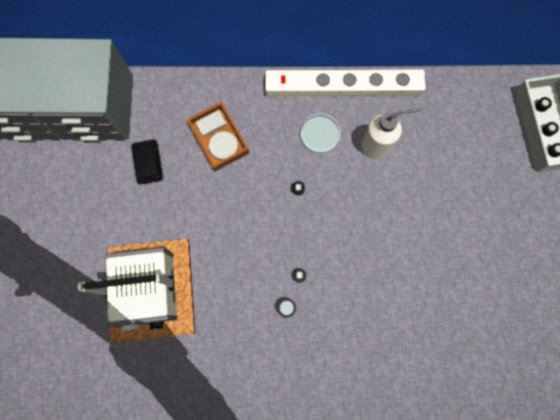

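The last views show everything in place. In the top view the lamp is within 3 mm of the pad centre and 0.5° of square. The bar is over the middle of the case, nothing else has moved, and the gripper is clear.

```bash
python3 -c "
from rig import r
print(r.sign_off())"
```

```text
the job is handed in; nothing more can be done
None
```

I raised the handle to upright, lifted the lamp by it, carried it level and set it down on the middle of the pad. I handed the job in at about 20 s; the sign-off gave no verdict.

- **Handle:** I pushed the bar up from below and behind with one finger of the open jaws; the case showed no visible movement. I then gripped the bar at 80 N and lifted about 0.9 kg.
- **Placement:** In the last top view the lamp is within about 3 mm of the pad centre and 0.5° of square. It is level within about 0.4°, its top stands about 113 mm above the bench as expected, and the light port faces the robot.
- **End state:** The bar stands over the case centre to within about 1 mm, which is about 90°. The gripper is empty and clear, and the other objects look unmoved.

Three checks disagreed or were incomplete:

- **Cameras:** The two cameras differ by about 6 mm in y. I compared lamp and pad within each camera, so this largely cancels.
- **Click stop:** Before I gripped the bar, the handle read about 2° short of its final angle. Closing the jaws moved the bar about 4 mm forward. I think the handle was already past 1.51 rad for the first step, but I had no direct angle reading.
- **Last side view:** The arm partly blocked it, so the final lamp position rests on the top view. The side view taken just before I backed away agreed with it.

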